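# Set and lock the brightness knob of a gem light pad

### The arm

A 6-joint arm with a two-finger parallel gripper is mounted at the origin on a cart in front of the work surface, level with it; the furniture and walls round the work are solid. World frame = base frame: x ahead of the robot, y to its left, z up, the work surface at z = 0. Lengths are in m, angles in rad, forces in N, time in s.
With the tool pointing down it reaches from about 0.25 to 0.8 m from the base axis. Payload 3.9 kg.
Tool frame: the origin (TCP) lies between the finger pads; the fingertips stand 17 mm ahead of it and the grasp point (between the pads) lies 2 mm behind it; z points along the fingers, y is the line along which they close (so a half turn about z gives the same grasp; the last joint's range is limited). The gripper opens to 85 mm and grips with 20 to 120 N. Pads are 22 mm wide; open, the fingers measure 114 mm over their backs; the gripper's body (76 mm by 85 mm) begins 54 mm behind the grasp point. The pads swing forward as they close: fully open they stand 13 mm farther back than shut.
Start: joints at [1.159, 0.26, -0.138, 1.173, 0, 1.571], TCP at [0.21, 0.481, 0.214] pointing down, gripper open.
Joint ranges: [-2.78, 2.78], [-0.83, 1.72], [-1.28, 1.37], [-1.9, 2.12], [-1.57, 1.48], [-3.14, 3.14]. Speed limits (rad/s): [2.57, 2.57, 3.14, 3.14, 3.14, 3.14].

### API

Orientations are given as a unit quaternion [x, y, z, w].
In Python, from workcell import * gives the robot as it stands.
- The arm moves only by the tool jog_arm, never from a script. Its argument "series" is a list of rows, each an object of numbers: "wx", "wy", "wz": the turn, a rotation vector about the tool's x, y, z in units of 6 degrees (1.0 is 6 degrees); "x", "y", "z": the shift along the tool's x, y, z in units of 40 mm (1.0 is 40 mm); "hand": the closure in counts, from 0 (fully open) to 255 (shut). In form: [{"wx": .., "wy": .., "wz": .., "x": .., "y": .., "z": .., "hand": ..}, ...]. A call has exactly 5 rows; each row is the pose to reach, as a shift and turn from the pose commanded when the call began, along the tool's axes at that moment; what a row does not reach only later rows make up. A row lasts 1/12 s, in which the tool goes at most 41.7 mm and 7.16 degrees, less where a joint would pass 70% of its speed; a pose out of reach is approached as far as the arm can. A call with a gripper value outside its range is refused whole. The fingers move at their own pace and stop on an object; the grip force is fixed at half the most. Time passes only in rows, so rows that repeat a pose let the fingers close, or fill a call up. It gives the time, the measured TCP pose, the force, the opening and the grip force at its end, in the units of the state.
- get_state(): the state, without advancing time (a new reading comes with each control period).
- snapshot(name): name is "scene" or "top"; returns the picture (400x640x3 uint8, red, green, blue); there is no depth.
- get_calibration(name): a dict with "fx", "fy", "cx", "cy" (pixels), "eye" and "orientation" of the camera in the world. Camera axes: x right, y down, z forward; pixel columns grow to the right and rows downward; lengths in m; the calibration is good to about 2 mm. A picture is of the moment at which its call begins. get_calibration takes no time and is no camera call.
- job_done(): hands the job in; it is judged then, once.
The state is a dict: "time": time; "joint_positions": joint angles; "qd": joint speeds; "joint_torque": joint torques, N m; "position": TCP position; "tool_rot": TCP orientation; "contact_force": force on the tool from outside, world axes, zero at the start; "torque": the same for the moment, N m; "finger_gap": finger opening in m; "finger_force": force on a finger pad.
Only numpy, scipy, OpenCV 4.12 (cv2) and the standard library are available. Lean on these libraries where they do the work, as an engineer would, in place of code of your own. Each camera call takes 0.05 s, during which the arm holds its last target. There are 200 camera calls.

### The job

Set the gem-viewing light pad: turn its winged brightness knob until the pointer stands at the raised arc on the ring around it, then, pulling the knob up only lightly, feel along the arc for the place where the lock lets it rise, and pull it fully out so that it stays out, locked, when you let go. Do not pull hard against the lock: if the knob pushes back, ease off and keep feeling along the arc. Leave the stone on the pad's white panel and the things around it where they are.

Things in the scene. Friction and masses are not known exactly. Their poses are not given: they have to be found in the camera images.
- light_pad: the light pad: a grey box fixed on the table, 124 (its x) x 204 (its y) x 46 mm high, flat on top, with a white panel 96 x 86 mm on its +y half. Origin: centre of its underside; z up. The knob's axis is vertical, at x = 0, y = -52 mm of this frame.
- spindle: turning part of the knob (turns with it, does not rise). Origin: on the knob's axis at the box's top, 46 mm above the table; z up, x along the knob's wing to the pointer. It must turn counter-clockwise seen from above, 0.55 to 1.15 rad from its start to the arc's middle, against about 0.04 N m of friction; its stops lie beyond the start and beyond the arc.
- knob_grip (a point): point on the axis inside the wing of the black plastic knob, 36 mm above the box's top and 16 mm below the wing's top when the knob is in; rises with it. The knob: a round skirt 64 mm across, 3 to 12 mm above the box's top, and on it an upright wing 46 mm long (spindle's x), 14 mm thick (y), from 12 to 52 mm above the box's top. Pinch the wing across its thickness, from above.
- pointer_tip (a point): outer end of the pointer, 32 mm from the axis: a narrow light metal rib on one end of the knob's skirt, at radius 19 to 32 mm, with a second rib on that half of the wing's top.
- knob (a joint): how far the knob is pulled out (up), m: 0 in, 0.010 fully out. About 2 N of friction besides its 60 g; it stays where it is left. Away from the lock's notch it lifts freely only about 2 mm, then meets the sprung lock plate, which pushes back about 6 N per mm further and pushes the knob back in. The knob must never press on the plate with more than 18 N.
- index_ring: flat aluminium ring, 67 to 87 mm across, fixed on the box's top round the knob. Origin: on the knob's axis at the box's top; z up, x from the axis to the middle of the raised arc, a dark steel rib on the ring, 6 mm wide, its top 6 mm above the box's top, reaching 0.46 rad (about 26 degrees) either way from its middle.
- arc_mid (a point): middle of the raised arc, on its top, 38.5 mm from the axis. The lock's one hidden notch lies at an unknown place at most 0.40 rad either side of it. When the pointer is within about 0.06 rad of the notch the resistance vanishes, the knob rises all the way and can no longer be turned.
- palm_stone3: polished pink palm stone, 46 x 33 x 21 mm, lying on the pad's white panel; bystander. Origin: centre of its underside.
- gem_jar1: small round black gem jar, 33 mm across, 22 mm high, standing in front of the pad; bystander. Origin: centre of its underside.
- palm_stone0: polished brown palm stone, 48 x 35 x 24 mm, on the table beside the knob end of the pad; bystander. Origin: centre of its underside.

How it is judged:
On the way, in this order (a step that is already met when the one before it is completed fails the run):
1. the pointer is turned to the raised arc (angle between the x axis of spindle and the x axis of index_ring, either way round below 0.48 rad), for 0.1 s.
2. the knob is pulled out through the lock (value of joint knob above 0.008 m and angle between the x axis of spindle and the x axis of index_ring, either way round below 0.48 rad), for 0.2 s.
At the end, for the whole second after the job is handed in: The knob is released and stays out by itself, more than 8 mm of its 10 mm, with the pointer at the arc (within 0.48 rad of its middle), at rest; the stone on the panel, the jar and the stone beside the pad are within 15 mm of where they were (all of step 2 and angular speed of spindle below 0.05 rad/s and contact force between the fingers and spindle below 0.1 N and distance of each of palm_stone3, gem_jar1, palm_stone0 from where it was at the start of the episode below 0.015 m); the robot touches nothing.
It fails at once if the knob, not yet through the lock (out by less than 7.5 mm), presses on the lock plate with more than 18 N (contact force between spindle and index_ring above 18 N and value of joint knob below 0.0075 m).
It fails at once if a bystander (the stone on the panel, the jar, the stone beside the pad) is moved more than 15 mm (distance of any of palm_stone3, gem_jar1, palm_stone0 from where it was at the start of the episode above 0.015 m).
It also fails if it takes over 64 s, if anything falls off the work surface, if the arm or the gripper's body presses on something with over 40 N, if the wrist force passes 120 N, or if a joint passes its speed limit or range.

## Working session

There is one attempt and no reset: what is moved stays moved. The work goes in short steps, Python scripts to look and compute and a tool call to move; the robot and the scene stay as the last step left them, time stands still between calls to the robot, and variables do not carry over. Pictures are saved under pics/ and viewed, at most 10 in all, crops included, and the job is handed in when it is done.

Besides the shell and the picture viewer there is one more tool, called after "Request:" by a JSON object that holds its "method" and its "body". jog_arm: Moves the arm, as the interface text tells. Its arguments: {"type":"object","properties":{"series":{"type":"array"}},"required":["series"]}

```bash
mkdir -p pics; python3 - <<'E'
from workcell import *
import cv2
s=get_state();print(s)
for n in("scene","top"):
    im=snapshot(n);cv2.imwrite(f"pics/{n}0.png",im[:,:,::-1]);print(n,get_calibration(n))
E
```

```text
{'time': 0.0, 'joint_positions': array([ 1.15898314e+00,  2.60684339e-01, -1.39364745e-01,  1.17267929e+00,
       -2.84261107e-05,  1.57080996e+00]), 'qd': array([ 0.00156412,  0.00032044,  0.00097696,  0.00090626, -0.00244925,
        0.00093035]), 'joint_torque': array([-7.25712707e-04, -4.05677783e+01,  2.53924727e+01,  1.87793485e-02,
       -3.62916107e-04, -8.57021121e-10]), 'position': array([0.20987013, 0.48046044, 0.21296639]), 'tool_rot': array([ 2.04461248e-01,  9.78874182e-01, -9.48524678e-04, -1.83588806e-04]), 'contact_force': array([-0.27196416, -0.40631694, -0.12054836]), 'torque': array([-0.00325079,  0.05152117, -0.01128573]), 'finger_force': 0.0, 'finger_gap': 0.08544873554397829}
scene {'fx': 490.51508491452256, 'fy': 490.51508491452256, 'cx': 326.25407920849625, 'cy': 196.9909228480698, 'eye': array([ 0.07117778, -0.44034905,  0.60174501]), 'orientation': array([ 0.82665675, -0.34635083,  0.17377522, -0.40802193])}
top {'fx': 397.0024724950402, 'fy': 397.0024724950402, 'cx': 311.5610292877214, 'cy': 195.6173065387909, 'eye': array([0.4986543 , 0.02764651, 0.93411387]), 'orientation': array([ 0.71129357, -0.70241758,  0.01453356, -0.02144237])}
```

View pics/scene0.png

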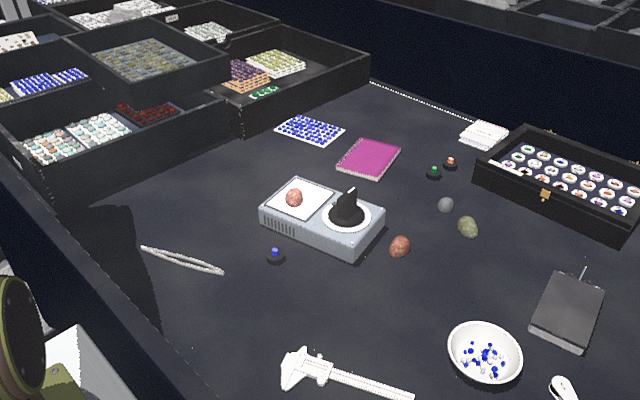

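View pics/top0.png

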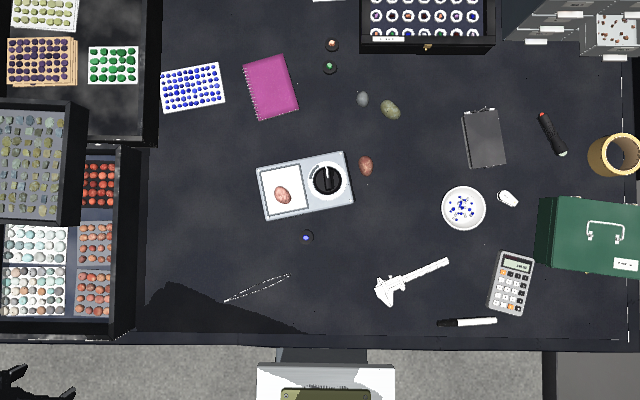

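The pad lies around (305,187) in the top view, with the knob at (327,180). In the scene view the knob is at (347,208). I'll crop in on both.

```bash
python3 - <<'E'
import cv2,numpy as np
t=cv2.imread("pics/top0.png")[145:225,250:380];s=cv2.imread("pics/scene0.png")[170:265,250:390]
a=cv2.resize(t,(780,480),interpolation=cv2.INTER_CUBIC);cv2.imwrite("pics/c1.png",a)
b=cv2.resize(s,(784,532),interpolation=cv2.INTER_CUBIC);cv2.imwrite("pics/c2.png",b)
E
```

```text
(no output)
```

View pics/c1.png

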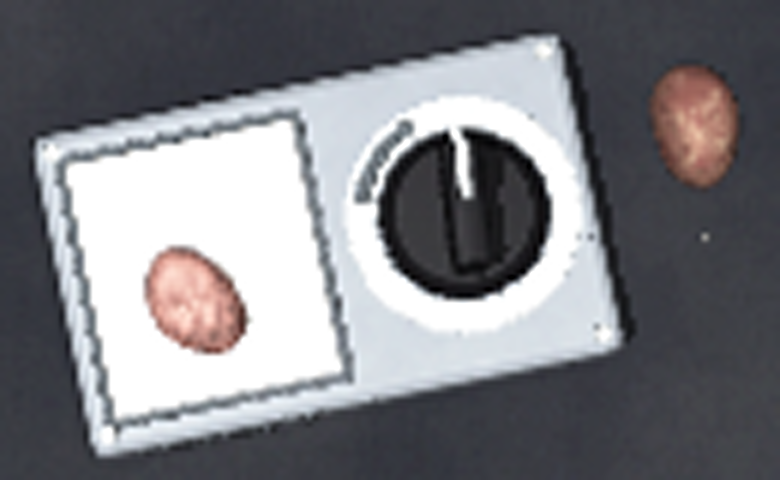

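View pics/c2.png

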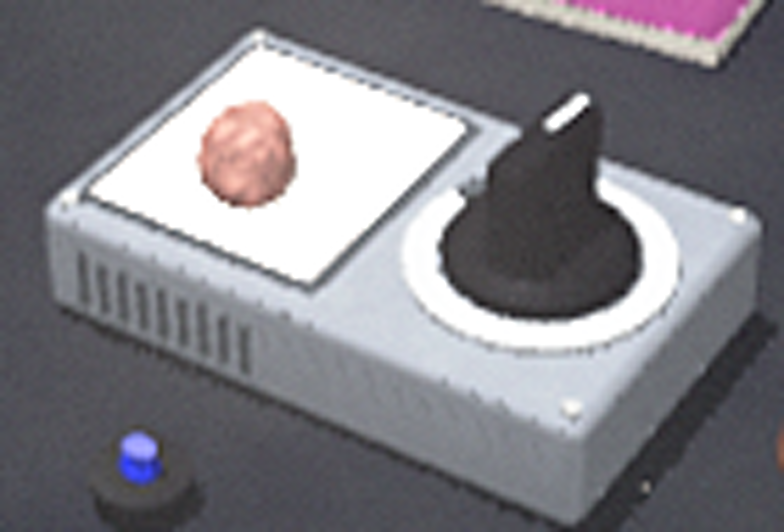

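The crops show the ring centre at about (465,213) in c1 and the dark arc from (362,195) to (405,130). The pointer rib runs from (453,130) to (467,195). Next I'll measure these in world coordinates.

```bash
cat > h.py <<'E'
from workcell import *
import cv2,numpy as np
from scipy.spatial.transform import Rotation as R
def ray(n,uv,z):
    c=get_calibration(n);uv=np.atleast_2d(uv).astype(float)
    d=np.c_[(uv[:,0]-c["cx"])/c["fx"],(uv[:,1]-c["cy"])/c["fy"],np.ones(len(uv))]
    d=R.from_quat(c["orientation"]).apply(d);e=c["eye"]
    return (e+d*((z-e[2])/d[:,2])[:,None])[:,:2]
E
python3 - <<'E'
from h import *
im=cv2.imread("pics/top0.png").astype(int)
print("scene ring/knob etc")
f=lambda x,y:(x/6+250-.42,y/6+145-.42)
cor=ray("top",[f(40,145),f(558,40),f(620,345),f(105,445)],.046);print(cor, np.linalg.norm(np.diff(cor,axis=0),axis=1))
v=cor[1]-cor[0];print("pad ydir angle",np.arctan2(*( -v)[::-1]))
m=(im.min(2)>235).astype(np.uint8)
n,l,st,ce=cv2.connectedComponentsWithStats(m)
for i in range(1,n):
    if st[i,4]>100 and 300<ce[i][0]<350 and 150<ce[i][1]<210:
        ys,xs=np.where(l==i);print(st[i],ce[i])
        h=cv2.convexHull(np.c_[xs,ys].astype(np.int32))[:,0]
        p=ray("top",h,.048);A=np.c_[2*p,np.ones(len(p))];s=np.linalg.lstsq(A,(p**2).sum(1),rcond=None)[0]
        c=s[:2];print("centre",c,"r",np.sqrt(s[2]+c@c), np.linalg.norm(p-c,axis=1).round(4))
        # polar: brightness at r 38.5
        ys,xs=np.mgrid[150:215,295:360];uv=np.c_[xs.ravel(),ys.ravel()]
        q=ray("top",uv,.051)-c;r=np.linalg.norm(q,axis=1);b=im[uv[:,1],uv[:,0]].mean(1)
        k=(r>.0365)&(r<.0405)&(b<190);a=np.arctan2(q[k,1],q[k,0]);print("arc",np.sort(a).round(2), a.mean())
for z,uvs in((.058,[f(453,130),f(458,150)]),(.098,[f(467,195),f(461,150)])):
    q=ray("top",uvs,z);print(z,q-c,np.arctan2((q-c)[:,1],(q-c)[:,0]))
E
```

```text
scene ring/knob etc
[[ 0.60284995  0.16188851]
 [ 0.64469924 -0.031932  ]
 [ 0.5305002  -0.05602945]
 [ 0.49082955  0.13540062]] [0.19828704 0.11671379 0.19549739]
pad ydir angle 1.7834494997426225
[307 161  40  40 492] [327.84756098 181.04674797]
centre [0.57850375 0.0031595 ] r 0.043958739002218014 [0.0444 0.0444 0.0436 0.0439 0.0438 0.0435 0.0442 0.0438 0.0439 0.0439
 0.0438 0.0442 0.0444 0.0438 0.0445 0.0438 0.0438 0.0442 0.0437 0.0435
 0.0433 0.0441 0.0442 0.0443]
arc [0.53 0.56 0.58 0.61 0.65 0.66 0.69 0.74 0.78 0.82 0.86 0.9  0.94 0.98
 0.99 1.02 1.07 1.1  1.13 1.15 1.21 1.23 1.26 1.28 1.34 1.39 1.41 1.45
 1.46] 0.9931976006417945
0.058 [[0.03029145 0.0041937 ]
 [0.0228876  0.00226514]] [0.13757042 0.09864691]
0.098 [[ 2.31271972e-03 -6.32857701e-05]
 [ 1.82093817e-02  2.22248453e-03]] [-0.02735739  0.12145093]
```

Request:
{"method": "jog_arm", "body": {"series": [{"x": -0.88, "y": -0.48, "z": 0, "hand": 60}, {"x": -1.76, "y": -0.97, "z": 0, "hand": 110}, {"x": -2.64, "y": -1.45, "z": 0, "hand": 110}, {"x": -3.52, "y": -1.93, "z": 0, "hand": 110}, {"x": -4.4, "y": -2.42, "z": 0, "hand": 110}]}}

```text
schema error: expected keys wx, wy, wz, x, y, z, hand
```

Request:
{"method": "jog_arm", "body": {"series": [{"x": -0.88, "y": -0.48, "z": 0, "hand": 110}, {"x": -1.76, "y": -0.97, "z": 0, "hand": 110}, {"x": -2.64, "y": -1.45, "z": 0, "hand": 110}, {"x": -3.52, "y": -1.93, "z": 0, "hand": 110}, {"x": -4.4, "y": -2.42, "z": 0, "hand": 110}]}}

```text
schema error: expected keys wx, wy, wz, x, y, z, hand
```

Request:
{"method": "jog_arm", "body": {"series": [{"x": -0.88, "y": -0.48, "wz": -1, "hand": 110}, {"x": -1.76, "y": -0.97, "wz": -2, "hand": 110}, {"x": -2.64, "y": -1.45, "wz": -3.1, "hand": 110}, {"x": -3.52, "y": -1.93, "wz": -4.1, "hand": 110}, {"x": -4.4, "y": -2.42, "wz": -5.16, "hand": 110}]}}

```text
schema error: expected keys wx, wy, wz, x, y, z, hand
```

```bash
python3 - <<'E'
from h import *
s=get_state();print(s);t=R.from_quat(s["tool_rot"]).as_matrix();print(t, np.arctan2(t[1,1],t[0,1]))
a=snapshot("top")[:,:,::-1];b=snapshot("scene")[:,:,::-1]
c=np.hstack([cv2.resize(a[130:230,250:380],(400,308)),cv2.resize(b[90:280,240:440],(400,380))[:308]])
cv2.imwrite("pics/c3.png",c)
E
```

```text
{'time': 0.1, 'joint_positions': array([ 1.15896940e+00,  2.60607686e-01, -1.39250293e-01,  1.17272577e+00,
        3.53794317e-06,  1.57080185e+00]), 'qd': array([-0.00052174, -0.000795  ,  0.00268856,  0.00075809,  0.00092131,
       -0.00140735]), 'joint_torque': array([-4.59535768e-04, -4.06509411e+01,  2.54527670e+01,  1.00864767e-02,
       -5.89096157e-05, -4.44039088e-06]), 'position': array([0.20988381, 0.48050075, 0.2130499 ]), 'tool_rot': array([ 2.04464034e-01,  9.78873669e-01, -8.74472411e-04, -1.84459135e-04]), 'contact_force': array([-1.02362548,  1.03740126, -0.02800931]), 'torque': array([ 0.00343334, -0.01483519,  0.03991032]), 'finger_force': 0.0, 'finger_gap': 0.08544760312020168}
[[-9.16388849e-01  4.00288596e-01 -7.18720694e-04]
 [ 4.00289241e-01  9.16387388e-01 -1.63656552e-03]
 [ 3.52806617e-06 -1.78742655e-03 -9.99998403e-01]] 1.158963877174477
```

View pics/c3.png

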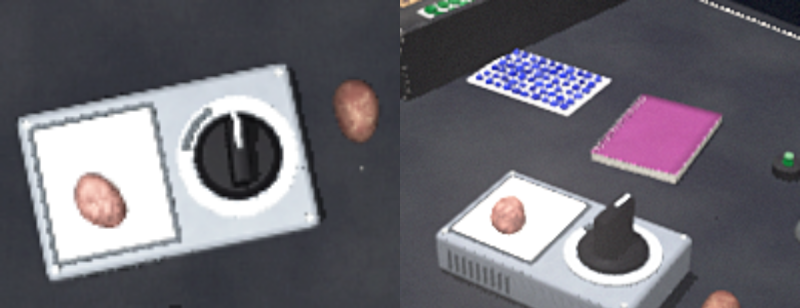

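The moves were refused because every row needs all seven keys. Nothing moved, and the picture shows the knob as before. I'll resend them in full.

Request:
{"method": "jog_arm", "body": {"series": [{"wx": 0, "wy": 0, "wz": 0, "x": -0.88, "y": -0.48, "z": 0, "hand": 60}, {"wx": 0, "wy": 0, "wz": 0, "x": -1.76, "y": -0.97, "z": 0, "hand": 110}, {"wx": 0, "wy": 0, "wz": 0, "x": -2.64, "y": -1.45, "z": 0, "hand": 110}, {"wx": 0, "wy": 0, "wz": 0, "x": -3.52, "y": -1.93, "z": 0, "hand": 110}, {"wx": 0, "wy": 0, "wz": 0, "x": -4.4, "y": -2.42, "z": 0, "hand": 110}]}}

```text
time: 0.62
position: [0.3333, 0.3205, 0.2137]
tool_rot: [0.204, 0.979, -0.0, 0.0]
contact_force: [0.5, 0.1, 0.6]
finger_gap: 0.0486
finger_force: 0.0
```

Request:
{"method": "jog_arm", "body": {"series": [{"wx": 0, "wy": 0, "wz": 0, "x": -0.88, "y": -0.48, "z": 0, "hand": 110}, {"wx": 0, "wy": 0, "wz": 0, "x": -1.76, "y": -0.97, "z": 0, "hand": 110}, {"wx": 0, "wy": 0, "wz": 0, "x": -2.64, "y": -1.45, "z": 0, "hand": 110}, {"wx": 0, "wy": 0, "wz": 0, "x": -3.52, "y": -1.93, "z": 0, "hand": 110}, {"wx": 0, "wy": 0, "wz": 0, "x": -4.4, "y": -2.42, "z": 0, "hand": 110}]}}

```text
time: 1.03
position: [0.456, 0.161, 0.2138]
tool_rot: [0.204, 0.979, 0.0, 0.0]
contact_force: [0.6, 0.8, -0.2]
finger_gap: 0.0484
finger_force: 0.0
```

Request:
{"method": "jog_arm", "body": {"series": [{"wx": 0, "wy": 0, "wz": -1, "x": -0.88, "y": -0.48, "z": 0, "hand": 110}, {"wx": 0, "wy": 0, "wz": -2, "x": -1.76, "y": -0.97, "z": 0, "hand": 110}, {"wx": 0, "wy": 0, "wz": -3.1, "x": -2.64, "y": -1.45, "z": 0, "hand": 110}, {"wx": 0, "wy": 0, "wz": -4.1, "x": -3.52, "y": -1.93, "z": 0, "hand": 110}, {"wx": 0, "wy": 0, "wz": -5.16, "x": -4.4, "y": -2.42, "z": 0, "hand": 110}]}}

```text
time: 1.45
position: [0.5785, 0.0018, 0.2136]
tool_rot: [-0.067, 0.998, 0.0, -0.0]
contact_force: [1.0, 0.2, -0.1]
finger_gap: 0.0485
finger_force: 0.0
```

```bash
cat >> h.py <<'E'
def st():
    s=get_state();t=R.from_quat(s["tool_rot"]).as_matrix()
    print("t",round(s["time"],2),"p",s["position"].round(4),"yang",round(np.arctan2(t[1,1],t[0,1]),4),"z",t[:,2].round(3),"F",s["contact_force"].round(1),"T",s["torque"].round(2),"gap",round(s["finger_gap"],4),"ff",round(s["finger_force"],1),"q",s["joint_positions"].round(2))
    d=np.array([.5785,.0032,.083])-s["position"];print("to grip, units:",(t.T@d/.04).round(2))
E
python3 -c "
from h import *
st()"
```

```text
t 1.45 p [0.5785 0.0018 0.2136] yang 1.7043 z [-0.  0. -1.] F [ 1.   0.2 -0.1] T [ 0.03 -0.02  0.04] gap 0.0485 ff 0.0 q [ 0.    0.35 -0.    1.21  0.   -0.13]
to grip, units: [-0.01  0.03  3.27]
```

Request:
{"method": "jog_arm", "body": {"series": [{"wx": 0, "wy": 0, "wz": 0, "x": 0, "y": 0.03, "z": 0.7, "hand": 110}, {"wx": 0, "wy": 0, "wz": 0, "x": 0, "y": 0.03, "z": 1.4, "hand": 110}, {"wx": 0, "wy": 0, "wz": 0, "x": 0, "y": 0.03, "z": 2.0, "hand": 110}, {"wx": 0, "wy": 0, "wz": 0, "x": 0, "y": 0.03, "z": 2.4, "hand": 110}, {"wx": 0, "wy": 0, "wz": 0, "x": 0, "y": 0.03, "z": 2.4, "hand": 110}]}}

```text
time: 1.87
position: [0.5742, 0.0046, 0.1136]
tool_rot: [-0.064, 0.998, 0.0, -0.004]
contact_force: [-1.4, 0.9, -0.2]
finger_gap: 0.0485
finger_force: 0.0
```

```bash
python3 - <<'E'
from h import *
st()
a=snapshot("top")[:,:,::-1];b=snapshot("scene")[:,:,::-1]
c=np.hstack([cv2.resize(a[130:230,250:380],(400,308)),cv2.resize(b[130:260,270:430],(400,325))[:308]])
cv2.imwrite("pics/c4.png",c)
E
```

```text
t 1.87 p [0.5742 0.0046 0.1136] yang 1.6989 z [-0.008 -0.    -1.   ] F [-1.4  0.9 -0.2] T [-0.03  0.01  0.03] gap 0.0485 ff 0.0 q [ 0.01  0.41 -0.19  0.98 -0.   -0.12]
to grip, units: [-0.11 -0.05  0.76]
```

View pics/c4.png

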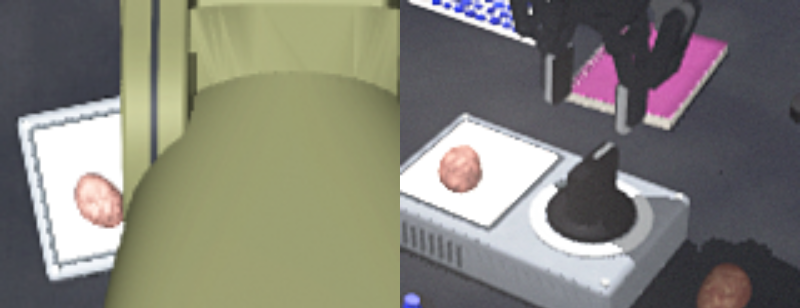

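```bash
python3 - <<'E'
from h import *
st()
s=get_state();t=R.from_quat(s["tool_rot"]).as_matrix();c=get_calibration("scene")
def pr(P):
    q=R.from_quat(c["orientation"]).inv().apply(P-c["eye"]);return (q[:2]/q[2]*c["fx"]+[c["cx"],c["cy"]]).round(1)
for y in(-.027,0,.027):
  for dz in (.005,.011,.017): print(y,dz,pr(s["position"]+t@[0,y,dz]))
u=np.array([np.cos(.13),np.sin(.13),0])
for r in(-.023,0,.023):print("wing top",r,pr(np.array([.5785,.0032,.098])+r*u))
print("rib skirt",pr(np.array([.5785,.0032,.058])+.032*u))
E
```

```text
t 1.97 p [0.577  0.0048 0.1175] yang 1.6993 z [-0.002 -0.    -1.   ] F [0.6 0.1 0.5] T [0.03 0.   0.03] gap 0.0488 ff 0.0 q [ 0.01  0.4  -0.18  0.99 -0.   -0.12]
to grip, units: [-0.03 -0.04  0.86]
-0.027 0.005 [359.3 191.5]
-0.027 0.011 [359.1 194.4]
-0.027 0.017 [359.  197.2]
0 0.005 [346.1 185.7]
0 0.011 [346.  188.6]
0 0.017 [345.9 191.4]
0.027 0.005 [333.3 180.1]
0.027 0.011 [333.2 183. ]
0.027 0.017 [333.2 185.8]
wing top -0.023 [339.3 199.1]
wing top 0 [347.1 192.6]
wing top 0.023 [354.7 186.3]
rib skirt [356.6 201.9]
```

```bash
python3 - <<'E'
from h import *
st()
b=snapshot("scene")[:,:,::-1][140:220,300:400]
b=(255*(b/255.)**.45).astype(np.uint8)
cv2.imwrite("pics/c5.png",cv2.resize(b,(750,600),interpolation=cv2.INTER_CUBIC))
E
```

```text
t 1.97 p [0.577  0.0048 0.1175] yang 1.6993 z [-0.002 -0.    -1.   ] F [0.6 0.1 0.5] T [0.03 0.   0.03] gap 0.0488 ff 0.0 q [ 0.01  0.4  -0.18  0.99 -0.   -0.12]
to grip, units: [-0.03 -0.04  0.86]
```

View pics/c5.png

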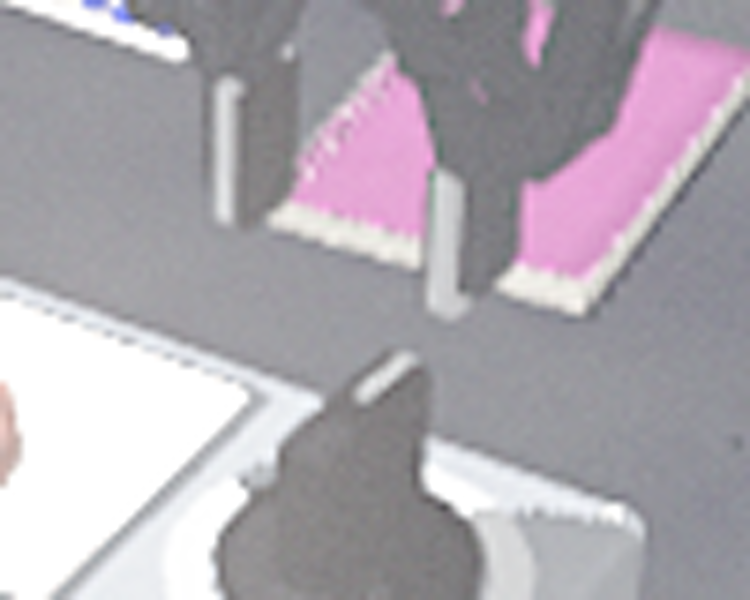

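The tips appear at about (330,170) and (359,182), roughly 15 px above where I predicted them. I'll go down slowly and watch the force.

Request:
{"method": "jog_arm", "body": {"series": [{"wx": 0, "wy": 0, "wz": 0, "x": -0.03, "y": -0.04, "z": 0.06, "hand": 110}, {"wx": 0, "wy": 0, "wz": 0, "x": -0.03, "y": -0.04, "z": 0.12, "hand": 110}, {"wx": 0, "wy": 0, "wz": 0, "x": -0.03, "y": -0.04, "z": 0.18, "hand": 110}, {"wx": 0, "wy": 0, "wz": 0, "x": -0.03, "y": -0.04, "z": 0.24, "hand": 110}, {"wx": 0, "wy": 0, "wz": 0, "x": -0.03, "y": -0.04, "z": 0.24, "hand": 110}]}}

```text
time: 2.43
position: [0.5788, 0.0034, 0.108]
tool_rot: [-0.064, 0.998, 0.0, -0.0]
contact_force: [0.4, -0.3, 0.6]
finger_gap: 0.0488
finger_force: 0.0
```

Request:
{"method": "jog_arm", "body": {"series": [{"wx": 0, "wy": 0, "wz": 0, "x": 0, "y": 0, "z": 0.1, "hand": 110}, {"wx": 0, "wy": 0, "wz": 0, "x": 0, "y": 0, "z": 0.2, "hand": 110}, {"wx": 0, "wy": 0, "wz": 0, "x": 0, "y": 0, "z": 0.25, "hand": 110}, {"wx": 0, "wy": 0, "wz": 0, "x": 0, "y": 0, "z": 0.25, "hand": 110}, {"wx": 0, "wy": 0, "wz": 0, "x": 0, "y": 0, "z": 0.25, "hand": 110}]}}

```text
time: 2.85
position: [0.5787, 0.0034, 0.0979]
tool_rot: [-0.064, 0.998, 0.0, -0.0]
contact_force: [-0.5, -0.0, -0.4]
finger_gap: 0.0484
finger_force: 0.0
```

```bash
python3 - <<'E'
from h import *
st()
b=snapshot("scene")[:,:,::-1][130:230,290:415];st()
b=(255*(b/255.)**.45).astype(np.uint8)
cv2.imwrite("pics/c6.png",cv2.resize(b,(750,600),interpolation=cv2.INTER_CUBIC))
E
```

```text
t 2.85 p [0.5787 0.0034 0.0979] yang 1.6993 z [-0.001 -0.    -1.   ] F [-0.5 -0.  -0.4] T [-0.    0.03 -0.05] gap 0.0484 ff 0.0 q [ 0.01  0.42 -0.21  0.94  0.   -0.12]
to grip, units: [ 0.01 -0.    0.37]
t 2.9 p [0.5789 0.0034 0.0981] yang 1.6994 z [-0. -0. -1.] F [ 0.4 -0.7 -0.2] T [-0.01  0.01  0.05] gap 0.0489 ff 0.0 q [ 0.01  0.42 -0.21  0.94 -0.   -0.12]
to grip, units: [ 0.01 -0.    0.38]
```

View pics/c6.png

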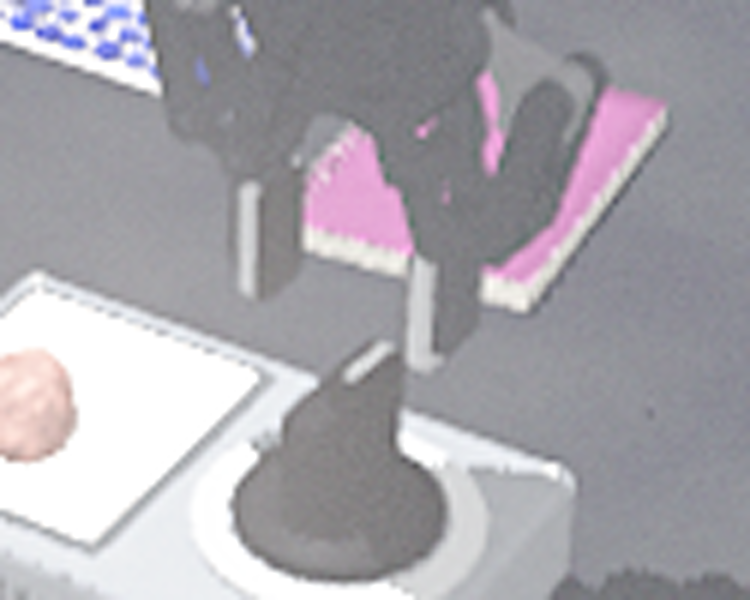

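The tips are at about (331,180) and (360,192), still visually higher than the reported pose. Closing the fingers here will show whether the wing is between them.

Request:
{"method": "jog_arm", "body": {"series": [{"wx": 0, "wy": 0, "wz": 0, "x": 0, "y": 0, "z": 0, "hand": 140}, {"wx": 0, "wy": 0, "wz": 0, "x": 0, "y": 0, "z": 0, "hand": 160}, {"wx": 0, "wy": 0, "wz": 0, "x": 0, "y": 0, "z": 0, "hand": 180}, {"wx": 0, "wy": 0, "wz": 0, "x": 0, "y": 0, "z": 0, "hand": 195}, {"wx": 0, "wy": 0, "wz": 0, "x": 0, "y": 0, "z": 0, "hand": 200}]}}

```text
time: 3.32
position: [0.5791, 0.0034, 0.0983]
tool_rot: [-0.064, 0.998, 0.0, 0.0]
contact_force: [0.1, 0.3, 0.4]
finger_gap: 0.0187
finger_force: 0.0
```

Request:
{"method": "jog_arm", "body": {"series": [{"wx": 0, "wy": 0, "wz": 0, "x": 0, "y": 0, "z": 0, "hand": 205}, {"wx": 0, "wy": 0, "wz": 0, "x": 0, "y": 0, "z": 0, "hand": 210}, {"wx": 0, "wy": 0, "wz": 0, "x": 0, "y": 0, "z": 0, "hand": 215}, {"wx": 0, "wy": 0, "wz": 0, "x": 0, "y": 0, "z": 0, "hand": 220}, {"wx": 0, "wy": 0, "wz": 0, "x": 0, "y": 0, "z": 0, "hand": 225}]}}

```text
time: 3.73
position: [0.579, 0.0034, 0.0982]
tool_rot: [-0.064, 0.998, -0.0, -0.0]
contact_force: [0.9, 0.1, 0.3]
finger_gap: 0.01
finger_force: 0.0
```

The gap is 10 mm with no contact, so the wing isn't between the pads. The start top view shows the gripper, so I'll use it to check the reported pose against the camera.

```bash
python3 - <<'E'
from h import *
st()
c=get_calibration("top")
def pr(P,c=c):
    q=R.from_quat(c["orientation"]).inv().apply(np.array(P)-c["eye"]);return (q[:2]/q[2]*c["fx"]+[c["cx"],c["cy"]]).round(1)
x=np.array([-.916,.400,0]);y=np.array([.4,.916,0]);p=np.array([.2099,.4805,.213])
for sy in(-.043,.043,-.057,.057): print(sy,[pr(p+sy*y+sx*x+[0,0,.0-.004]) for sx in(-.011,.011)])
print("body up 60mm",pr(p+[0,0,.1]))
g=cv2.imread("pics/top0.png",0)[350:400:2,0:130:2]
for r in g: print(''.join('#' if v<40 else '+' if v<90 else '.' for v in r))
a=snapshot("top");cv2.imwrite("pics/top7.png",a[:,:,::-1]);b=snapshot("scene");cv2.imwrite("pics/scene7.png",b[:,:,::-1])
g=cv2.cvtColor(b[150:215,315:385],cv2.COLOR_RGB2GRAY)
for r in g: print(''.join('#' if v<22 else '+' if v<45 else '-' if v<100 else '.' for v in r))
E
```

```text
t 3.73 p [0.579  0.0034 0.0982] yang 1.6993 z [-0. -0. -1.] F [0.9 0.1 0.3] T [-0.05 -0.01  0.01] gap 0.01 ff 0.0 q [ 0.01  0.42 -0.21  0.94 -0.   -0.12]
to grip, units: [ 0.01 -0.    0.38]
-0.043 [array([ 85.6, 377.8]), array([ 80.3, 389.2])]
0.043 [array([ 43. , 357.6]), array([ 37.6, 368.9])]
-0.057 [array([ 92.6, 381.1]), array([ 87.2, 392.5])]
0.057 [array([ 36. , 354.3]), array([ 30.7, 365.6])]
body up 60mm [ 18.4 400.2]
.................................................................
.................................................................
.................................................................
.................................................................
.................................................................
.................................................................
.................................................................
...........+++...................................................
.......+##++##...................................................
.....+#+++####...................................................
.+#+##++#
[... 4895 characters left out ...]
.........----------------------+-.....................-------
..................------------------------+......................-----
..................-------------------------++........................-
.................----------------------------+-.......................
................--------------------------------......................
...............-------------------------------+-......................
..............---------------------------------+-.....................
..............---------------------------------+-.....................
..............-----------------------------------.....................
..............----------------------------------+-....................
```

The offset at the start is radial from the image centre, so the fingers really sit about 27 mm higher than the reported TCP implies. Both views agree on this. Now the tips are about 10 mm above the wing top, so I'll open and go down about 38 mm in guarded steps.

Request:
{"method": "jog_arm", "body": {"series": [{"wx": 0, "wy": 0, "wz": 0, "x": 0, "y": 0, "z": 0, "hand": 180}, {"wx": 0, "wy": 0, "wz": 0, "x": 0, "y": 0, "z": 0, "hand": 130}, {"wx": 0, "wy": 0, "wz": 0, "x": 0, "y": 0, "z": 0, "hand": 110}, {"wx": 0, "wy": 0, "wz": 0, "x": 0, "y": 0, "z": 0, "hand": 110}, {"wx": 0, "wy": 0, "wz": 0, "x": 0, "y": 0, "z": 0, "hand": 110}]}}

```text
time: 4.25
position: [0.579, 0.0034, 0.0982]
tool_rot: [-0.064, 0.998, 0.0, 0.0]
contact_force: [0.6, 0.5, 0.0]
finger_gap: 0.0486
finger_force: 0.0
```

Request:
{"method": "jog_arm", "body": {"series": [{"wx": 0, "wy": 0, "wz": 0, "x": 0, "y": 0, "z": 0.1, "hand": 110}, {"wx": 0, "wy": 0, "wz": 0, "x": 0, "y": 0, "z": 0.2, "hand": 110}, {"wx": 0, "wy": 0, "wz": 0, "x": 0, "y": 0, "z": 0.3, "hand": 110}, {"wx": 0, "wy": 0, "wz": 0, "x": 0, "y": 0, "z": 0.4, "hand": 110}, {"wx": 0, "wy": 0, "wz": 0, "x": 0, "y": 0, "z": 0.4, "hand": 110}]}}

```text
time: 4.67
position: [0.5781, 0.0034, 0.0809]
tool_rot: [-0.064, 0.998, 0.0, -0.001]
contact_force: [0.2, -0.6, -0.2]
finger_gap: 0.0485
finger_force: 0.0
```

```bash
python3 - <<'E'
from h import *
st()
b=snapshot("scene")[:,:,::-1][130:230,290:415];st()
b=(255*(b/255.)**.45).astype(np.uint8)
cv2.imwrite("pics/c7.png",cv2.resize(b,(750,600),interpolation=cv2.INTER_CUBIC))
E
```

```text
t 4.67 p [0.5781 0.0034 0.0809] yang 1.6994 z [-0.002 -0.    -1.   ] F [ 0.2 -0.6 -0.2] T [ 0.03 -0.02  0.05] gap 0.0485 ff 0.0 q [ 0.01  0.44 -0.24  0.9  -0.   -0.12]
to grip, units: [-0.01 -0.01 -0.05]
t 4.72 p [0.5783 0.0034 0.0814] yang 1.6993 z [-0.002 -0.    -1.   ] F [ 0.4 -0.5 -0.3] T [-0.01 -0.02 -0.05] gap 0.0482 ff 0.0 q [ 0.01  0.44 -0.24  0.9   0.   -0.12]
to grip, units: [-0.   -0.01 -0.04]
```

View pics/c7.png

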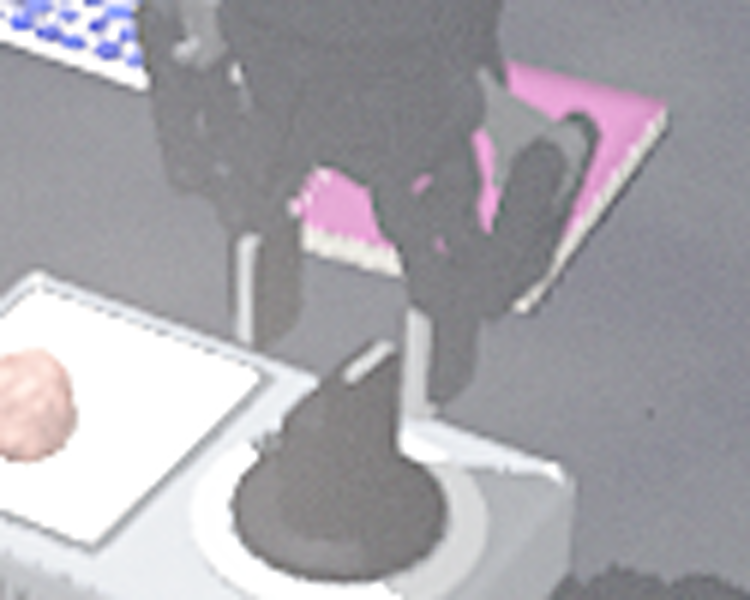

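The tips are at about (331,187) and (359,199), straddling the wing direction and still slightly above its top. I'll go down 22 mm more and close.

Request:
{"method": "jog_arm", "body": {"series": [{"wx": 0, "wy": 0, "wz": 0, "x": 0, "y": 0, "z": 0.1, "hand": 110}, {"wx": 0, "wy": 0, "wz": 0, "x": 0, "y": 0, "z": 0.2, "hand": 110}, {"wx": 0, "wy": 0, "wz": 0, "x": 0, "y": 0, "z": 0.3, "hand": 110}, {"wx": 0, "wy": 0, "wz": 0, "x": 0, "y": 0, "z": 0.35, "hand": 110}, {"wx": 0, "wy": 0, "wz": 0, "x": 0, "y": 0, "z": 0.35, "hand": 110}]}}

```text
time: 5.13
position: [0.5784, 0.0034, 0.0675]
tool_rot: [-0.064, 0.998, 0.0, -0.001]
contact_force: [-0.1, -0.3, -0.1]
finger_gap: 0.0489
finger_force: 0.0
```

Request:
{"method": "jog_arm", "body": {"series": [{"wx": 0, "wy": 0, "wz": 0, "x": 0, "y": 0, "z": 0.06, "hand": 110}, {"wx": 0, "wy": 0, "wz": 0, "x": 0, "y": 0, "z": 0.12, "hand": 110}, {"wx": 0, "wy": 0, "wz": 0, "x": 0, "y": 0, "z": 0.17, "hand": 110}, {"wx": 0, "wy": 0, "wz": 0, "x": 0, "y": 0, "z": 0.2, "hand": 110}, {"wx": 0, "wy": 0, "wz": 0, "x": 0, "y": 0, "z": 0.2, "hand": 110}]}}

```text
time: 5.55
position: [0.5788, 0.0034, 0.0598]
tool_rot: [-0.064, 0.998, 0.0, -0.0]
contact_force: [0.3, 0.9, 0.5]
finger_gap: 0.0485
finger_force: 0.0
```

Request:
{"method": "jog_arm", "body": {"series": [{"wx": 0, "wy": 0, "wz": 0, "x": 0, "y": 0, "z": 0, "hand": 140}, {"wx": 0, "wy": 0, "wz": 0, "x": 0, "y": 0, "z": 0, "hand": 160}, {"wx": 0, "wy": 0, "wz": 0, "x": 0, "y": 0, "z": 0, "hand": 180}, {"wx": 0, "wy": 0, "wz": 0, "x": 0, "y": 0, "z": 0, "hand": 195}, {"wx": 0, "wy": 0, "wz": 0, "x": 0, "y": 0, "z": 0, "hand": 200}]}}

```text
time: 5.97
position: [0.5791, 0.0034, 0.0603]
tool_rot: [-0.064, 0.998, -0.0, 0.0]
contact_force: [-0.4, -0.1, -0.1]
finger_gap: 0.018
finger_force: 0.0
```

Request:
{"method": "jog_arm", "body": {"series": [{"wx": 0, "wy": 0, "wz": 0, "x": 0, "y": 0, "z": 0, "hand": 205}, {"wx": 0, "wy": 0, "wz": 0, "x": 0, "y": 0, "z": 0, "hand": 210}, {"wx": 0, "wy": 0, "wz": 0, "x": 0, "y": 0, "z": 0, "hand": 215}, {"wx": 0, "wy": 0, "wz": 0, "x": 0, "y": 0, "z": 0, "hand": 220}, {"wx": 0, "wy": 0, "wz": 0, "x": 0, "y": 0, "z": 0, "hand": 225}]}}

```text
time: 6.38
position: [0.579, 0.0034, 0.0604]
tool_rot: [-0.064, 0.998, -0.0, 0.0]
contact_force: [-0.6, 0.3, 2.5]
finger_gap: 0.0129
finger_force: 60.5
```

```bash
python3 -c "
from h import *
st()"
```

```text
t 6.38 p [0.579  0.0034 0.0604] yang 1.6994 z [ 0. -0. -1.] F [-0.6  0.3  2.5] T [-0.03  0.06  0.  ] gap 0.0129 ff 60.5 q [ 0.01  0.45 -0.27  0.85 -0.   -0.12]
to grip, units: [ 0.01 -0.   -0.56]
```

The wing is gripped: gap 12.9 mm, 60 N, hardly any side force. Next I'll turn counter-clockwise to the near end of the arc, about 0.44 rad.

Request:
{"method": "jog_arm", "body": {"series": [{"wx": 0, "wy": 0, "wz": -0.6, "x": 0, "y": 0, "z": 0, "hand": 225}, {"wx": 0, "wy": 0, "wz": -1.3, "x": 0, "y": 0, "z": 0, "hand": 225}, {"wx": 0, "wy": 0, "wz": -2, "x": 0, "y": 0, "z": 0, "hand": 225}, {"wx": 0, "wy": 0, "wz": -2.4, "x": 0, "y": 0, "z": 0, "hand": 225}, {"wx": 0, "wy": 0, "wz": -2.4, "x": 0, "y": 0, "z": 0, "hand": 225}]}}

```text
time: 6.8
position: [0.5789, 0.004, 0.0604]
tool_rot: [-0.189, 0.982, 0.001, 0.0]
contact_force: [-1.0, 1.9, 3.0]
finger_gap: 0.0124
finger_force: 60.6
```

```bash
python3 -c "
from h import *
st()"
```

```text
t 6.8 p [0.5789 0.004  0.0604] yang 1.9516 z [-0.     0.001 -1.   ] F [-1.   1.9  3. ] T [0.37 0.25 0.05] gap 0.0124 ff 60.6 q [ 0.01  0.45 -0.27  0.85  0.   -0.37]
to grip, units: [ 0.02 -0.01 -0.56]
```

Request:
{"method": "jog_arm", "body": {"series": [{"wx": 0, "wy": 0, "wz": -0.6, "x": 0, "y": 0, "z": 0, "hand": 225}, {"wx": 0, "wy": 0, "wz": -1.2, "x": 0, "y": 0, "z": 0, "hand": 225}, {"wx": 0, "wy": 0, "wz": -1.8, "x": 0, "y": 0, "z": 0, "hand": 225}, {"wx": 0, "wy": 0, "wz": -2.0, "x": 0, "y": 0, "z": 0, "hand": 225}, {"wx": 0, "wy": 0, "wz": -2.0, "x": 0, "y": 0, "z": 0, "hand": 225}]}}

```text
time: 7.22
position: [0.5787, 0.0043, 0.0604]
tool_rot: [-0.29, 0.957, 0.001, 0.0]
contact_force: [-2.3, 3.8, 4.8]
finger_gap: 0.0122
finger_force: 60.9
```

Request:
{"method": "jog_arm", "body": {"series": [{"wx": 0, "wy": 0, "wz": 0, "x": 0, "y": 0, "z": -0.02, "hand": 225}, {"wx": 0, "wy": 0, "wz": 0, "x": 0, "y": 0, "z": -0.04, "hand": 225}, {"wx": 0, "wy": 0, "wz": 0, "x": 0, "y": 0, "z": -0.05, "hand": 225}, {"wx": 0, "wy": 0, "wz": 0, "x": 0, "y": 0, "z": -0.06, "hand": 225}, {"wx": 0, "wy": 0, "wz": 0, "x": 0, "y": 0, "z": -0.06, "hand": 225}]}}

```text
time: 7.63
position: [0.5787, 0.0043, 0.062]
tool_rot: [-0.29, 0.957, 0.001, -0.0]
contact_force: [-1.1, 4.5, -1.6]
finger_gap: 0.013
finger_force: 60.0
```

```bash
python3 -c "
from h import *
st()"
```

```text
t 7.63 p [0.5787 0.0043 0.062 ] yang 2.1596 z [-0.001  0.002 -1.   ] F [-1.1  4.5 -1.6] T [ 1.22  0.06 -0.01] gap 0.013 ff 60.0 q [ 0.01  0.45 -0.26  0.86  0.   -0.58]
to grip, units: [ 0.02 -0.02 -0.53]
```

Request:
{"method": "jog_arm", "body": {"series": [{"wx": 0, "wy": 0, "wz": 0, "x": 0, "y": 0, "z": -0.01, "hand": 225}, {"wx": 0, "wy": 0, "wz": 0, "x": 0, "y": 0, "z": -0.02, "hand": 225}, {"wx": 0, "wy": 0, "wz": 0, "x": 0, "y": 0, "z": -0.03, "hand": 225}, {"wx": 0, "wy": 0, "wz": 0, "x": 0, "y": 0, "z": -0.03, "hand": 225}, {"wx": 0, "wy": 0, "wz": 0, "x": 0, "y": 0, "z": -0.03, "hand": 225}]}}

```text
time: 8.05
position: [0.5786, 0.0043, 0.0629]
tool_rot: [-0.29, 0.957, 0.001, -0.0]
contact_force: [0.4, 5.4, -3.8]
finger_gap: 0.0124
finger_force: 59.7
```

```bash
python3 -c "
from h import *
st()"
```

```text
t 8.05 p [0.5786 0.0043 0.0629] yang 2.1597 z [-0.001  0.002 -1.   ] F [ 0.4  5.4 -3.8] T [ 1.19 -0.06 -0.02] gap 0.0124 ff 59.7 q [ 0.01  0.45 -0.26  0.86  0.   -0.58]
to grip, units: [ 0.02 -0.02 -0.5 ]
```

Request:
{"method": "jog_arm", "body": {"series": [{"wx": 0, "wy": 0, "wz": 0, "x": 0, "y": 0, "z": -0.01, "hand": 225}, {"wx": 0, "wy": 0, "wz": 0, "x": 0, "y": 0, "z": -0.02, "hand": 225}, {"wx": 0, "wy": 0, "wz": 0, "x": 0, "y": 0, "z": -0.03, "hand": 225}, {"wx": 0, "wy": 0, "wz": 0, "x": 0, "y": 0, "z": -0.03, "hand": 225}, {"wx": 0, "wy": 0, "wz": 0, "x": 0, "y": 0, "z": -0.03, "hand": 225}]}}

```text
time: 8.47
position: [0.5787, 0.0043, 0.0637]
tool_rot: [-0.29, 0.957, 0.001, -0.0]
contact_force: [0.5, 5.1, -6.6]
finger_gap: 0.0127
finger_force: 59.4
```

```bash
python3 -c "
from h import *
st()"
```

```text
t 8.47 p [0.5787 0.0043 0.0637] yang 2.1597 z [-0.001  0.002 -1.   ] F [ 0.5  5.1 -6.6] T [ 1.19 -0.26  0.01] gap 0.0127 ff 59.4 q [ 0.01  0.45 -0.26  0.86  0.   -0.58]
to grip, units: [ 0.02 -0.02 -0.48]
```

Request:
{"method": "jog_arm", "body": {"series": [{"wx": 0, "wy": 0, "wz": -0.2, "x": 0, "y": 0, "z": 0, "hand": 225}, {"wx": 0, "wy": 0, "wz": -0.4, "x": 0, "y": 0, "z": 0, "hand": 225}, {"wx": 0, "wy": 0, "wz": -0.6, "x": 0, "y": 0, "z": 0, "hand": 225}, {"wx": 0, "wy": 0, "wz": -0.7, "x": 0, "y": 0, "z": 0, "hand": 225}, {"wx": 0, "wy": 0, "wz": -0.7, "x": 0, "y": 0, "z": 0, "hand": 225}]}}

```text
time: 8.88
position: [0.5785, 0.0044, 0.0642]
tool_rot: [-0.325, 0.946, 0.001, -0.0]
contact_force: [-0.6, 5.9, -2.4]
finger_gap: 0.013
finger_force: 59.9
```

The resistance vanished: Fz went from -6.6 to -2.4 N and the knob rose. I'll pull up gently to confirm.

Request:
{"method": "jog_arm", "body": {"series": [{"wx": 0, "wy": 0, "wz": 0, "x": 0, "y": 0, "z": -0.01, "hand": 225}, {"wx": 0, "wy": 0, "wz": 0, "x": 0, "y": 0, "z": -0.02, "hand": 225}, {"wx": 0, "wy": 0, "wz": 0, "x": 0, "y": 0, "z": -0.03, "hand": 225}, {"wx": 0, "wy": 0, "wz": 0, "x": 0, "y": 0, "z": -0.03, "hand": 225}, {"wx": 0, "wy": 0, "wz": 0, "x": 0, "y": 0, "z": -0.03, "hand": 225}]}}

```text
time: 9.3
position: [0.5785, 0.0044, 0.0655]
tool_rot: [-0.325, 0.946, 0.001, -0.0]
contact_force: [-0.0, 5.3, -1.8]
finger_gap: 0.0128
finger_force: 59.9
```

Request:
{"method": "jog_arm", "body": {"series": [{"wx": 0, "wy": 0, "wz": 0, "x": 0, "y": 0, "z": -0.015, "hand": 225}, {"wx": 0, "wy": 0, "wz": 0, "x": 0, "y": 0, "z": -0.03, "hand": 225}, {"wx": 0, "wy": 0, "wz": 0, "x": 0, "y": 0, "z": -0.045, "hand": 225}, {"wx": 0, "wy": 0, "wz": 0, "x": 0, "y": 0, "z": -0.06, "hand": 225}, {"wx": 0, "wy": 0, "wz": 0, "x": 0, "y": 0, "z": -0.06, "hand": 225}]}}

```text
time: 9.72
position: [0.5785, 0.0044, 0.068]
tool_rot: [-0.325, 0.946, 0.001, -0.0]
contact_force: [-0.9, 5.9, -1.4]
finger_gap: 0.0124
finger_force: 60.0
```

Request:
{"method": "jog_arm", "body": {"series": [{"wx": 0, "wy": 0, "wz": 0, "x": 0, "y": 0, "z": -0.015, "hand": 225}, {"wx": 0, "wy": 0, "wz": 0, "x": 0, "y": 0, "z": -0.03, "hand": 225}, {"wx": 0, "wy": 0, "wz": 0, "x": 0, "y": 0, "z": -0.045, "hand": 225}, {"wx": 0, "wy": 0, "wz": 0, "x": 0, "y": 0, "z": -0.06, "hand": 225}, {"wx": 0, "wy": 0, "wz": 0, "x": 0, "y": 0, "z": -0.06, "hand": 225}]}}

```text
time: 10.13
position: [0.5785, 0.0044, 0.0704]
tool_rot: [-0.325, 0.946, 0.001, -0.0]
contact_force: [-0.4, 4.9, -1.3]
finger_gap: 0.0125
finger_force: 60.0
```

Request:
{"method": "jog_arm", "body": {"series": [{"wx": 0, "wy": 0, "wz": 0, "x": 0, "y": 0, "z": -0.01, "hand": 225}, {"wx": 0, "wy": 0, "wz": 0, "x": 0, "y": 0, "z": -0.02, "hand": 225}, {"wx": 0, "wy": 0, "wz": 0, "x": 0, "y": 0, "z": -0.03, "hand": 225}, {"wx": 0, "wy": 0, "wz": 0, "x": 0, "y": 0, "z": -0.03, "hand": 225}, {"wx": 0, "wy": 0, "wz": 0, "x": 0, "y": 0, "z": -0.03, "hand": 225}]}}

```text
time: 10.55
position: [0.5785, 0.0043, 0.0706]
tool_rot: [-0.325, 0.946, 0.001, -0.001]
contact_force: [0.4, 5.0, -7.3]
finger_gap: 0.0126
finger_force: 59.2
```

The knob is at its upper stop: it has risen 10 mm and the force is building. I'll release it and retreat upward.

Request:
{"method": "jog_arm", "body": {"series": [{"wx": 0, "wy": 0, "wz": 0, "x": 0, "y": 0, "z": 0, "hand": 180}, {"wx": 0, "wy": 0, "wz": 0, "x": 0, "y": 0, "z": 0, "hand": 140}, {"wx": 0, "wy": 0, "wz": 0, "x": 0, "y": 0, "z": 0, "hand": 110}, {"wx": 0, "wy": 0, "wz": 0, "x": 0, "y": 0, "z": 0, "hand": 110}, {"wx": 0, "wy": 0, "wz": 0, "x": 0, "y": 0, "z": 0, "hand": 110}]}}

```text
time: 10.97
position: [0.5794, 0.0029, 0.0726]
tool_rot: [-0.325, 0.946, -0.0, 0.0]
contact_force: [0.2, -0.1, -0.1]
finger_gap: 0.0487
finger_force: 0.0
```

Request:
{"method": "jog_arm", "body": {"series": [{"wx": 0, "wy": 0, "wz": 0, "x": 0, "y": 0, "z": -0.3, "hand": 110}, {"wx": 0, "wy": 0, "wz": 0, "x": 0, "y": 0, "z": -0.9, "hand": 110}, {"wx": 0, "wy": 0, "wz": 0, "x": 0, "y": 0, "z": -1.6, "hand": 110}, {"wx": 0, "wy": 0, "wz": 0, "x": 0, "y": 0, "z": -2.4, "hand": 110}, {"wx": 0, "wy": 0, "wz": 0, "x": 0, "y": 0, "z": -3, "hand": 110}]}}

```text
time: 11.38
position: [0.5795, 0.0031, 0.1948]
tool_rot: [-0.325, 0.946, -0.001, 0.001]
contact_force: [0.0, -0.5, 1.5]
finger_gap: 0.0482
finger_force: 0.0
```

Request:
{"method": "jog_arm", "body": {"series": [{"wx": 0, "wy": 0, "wz": 0, "x": 0.5, "y": 0, "z": 0, "hand": 110}, {"wx": 0, "wy": 0, "wz": 0, "x": 1.0, "y": 0.5, "z": 0, "hand": 110}, {"wx": 0, "wy": 0, "wz": 0, "x": 1.5, "y": 1.0, "z": 0, "hand": 110}, {"wx": 0, "wy": 0, "wz": 0, "x": 1.9, "y": 1.3, "z": 0, "hand": 110}, {"wx": 0, "wy": 0, "wz": 0, "x": 1.9, "y": 1.3, "z": 0, "hand": 110}]}}

```text
time: 11.8
position: [0.4824, -0.0026, 0.1925]
tool_rot: [-0.325, 0.946, 0.0, -0.002]
contact_force: [-1.1, -0.8, 0.3]
finger_gap: 0.0485
finger_force: 0.0
```

```bash
python3 - <<'E'
from h import *
st()
a=snapshot("top")[:,:,::-1];b=snapshot("scene")[:,:,::-1]
c=np.hstack([cv2.resize(a[130:230,250:380],(400,308)),cv2.resize(b[150:260,260:400],(400,314))[:308]])
cv2.imwrite("pics/c8.png",c);st()
E
```

```text
t 11.8 p [ 0.4824 -0.0026  0.1925] yang 2.2331 z [-0.003 -0.001 -1.   ] F [-1.1 -0.8  0.3] T [ 0.06  0.05 -0.01] gap 0.0485 ff 0.0 q [-0.01  0.2  -0.27  1.1  -0.   -0.67]
to grip, units: [-1.99 -1.37  2.73]
t 11.9 p [ 0.487  -0.0026  0.1929] yang 2.2332 z [ 0.002 -0.    -1.   ] F [-0.1  0.2  0.1] T [-0.04 -0.03  0.01] gap 0.0485 ff 0.0 q [-0.01  0.2  -0.27  1.1  -0.   -0.67]
to grip, units: [-1.89 -1.29  2.75]
```

View pics/c8.png

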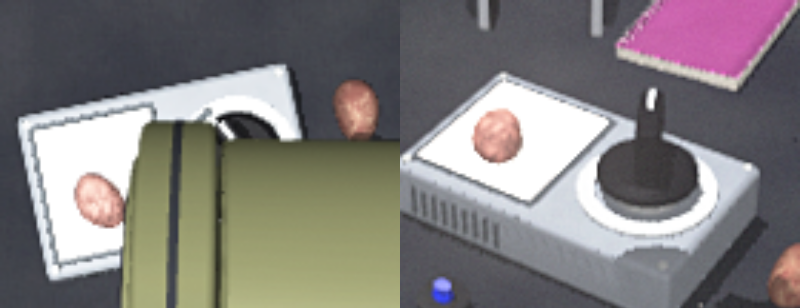

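The knob stands visibly raised, with the spindle showing under the skirt at (650,208). It points toward the arc, the stones and jar haven't moved, and the gripper is clear.

```bash
python3 -c "
from workcell import *
print(job_done())"
```

```text
the job is handed in; nothing more can be done
None
```

I turned the knob to the arc, found the notch about 0.33 rad before its middle, and pulled the knob fully out (10 mm). It stayed out when released, with the stones and jar unmoved in the last picture, and I handed the job in at about 12 s; the hand-in returned no verdict.

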